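# Pop the organiser drawer and catch it before the cup

## Robot

A 7-joint arm with a two-finger parallel gripper is mounted at the origin on the work surface. World frame = base frame: x ahead of the robot, y to its left, z up, the work surface at z = 0. Lengths are in mm, angles in rad, forces in N, time in s.
With the tool pointing down it reaches from about 400 to 875 mm from the base axis. Payload 4.4 kg.
Tool frame: the origin (TCP) lies at the very end of the fingers, on their centre line; the grasp point (between the pads) lies 19 mm behind it; z points along the fingers, y is the line along which they close (so a half turn about z gives the same grasp; the last joint's range is limited). The gripper opens to 85 mm and grips with 20 to 120 N. Pads are 22 mm wide; open, the fingers measure 114 mm over their backs; the gripper's body (76 mm by 85 mm) begins 54 mm behind the grasp point. The pads swing forward as they close: fully open they stand 13 mm farther back than shut.
Start: joints at [-1.296, 0.628, 0.038, 1.517, -0.027, 0.996, -0.02], TCP at [217.234, 612.64, 231.313] pointing down, gripper open.
Joint ranges: [-3.06, 3.06], [-0.37, 2.12], [-1.25, 1.32], [0.18, 2.47], [-1.1, 4.24], [0.23, 1.98], [-2.94, 2.94]. Speed limits (rad/s): [2.57, 2.57, 3.14, 3.14, 3.14, 3.14, 3.14].

## Interface

Orientations are given as [roll, pitch, yaw] about the fixed x, y, z axes, in that order (R = Rz(yaw) Ry(pitch) Rx(roll)).
In Python, from cell import ctrl gives the robot as it stands.
- The arm moves only by the tool step_arm, never from a script. Its argument "series" is a list that holds one entry, the list of rows, each a list of 7 numbers: the turn, a rotation vector about the tool's x, y, z as a fraction of full scale, then the shift along the tool's x, y, z as a fraction of full scale, then the closure, from 0 (fully open) to 1 (shut). In form: [[[ax, ay, az, tx, ty, tz, gripper], ...]]. A call has 1 to 12 rows; each row shifts and turns the commanded pose from where the row before left it, along the tool's axes as they then stand; what a row does not reach is not made up. Full scale, the value 1, is 150 mm for a shift and 45 degrees for a turn. A row lasts 1/10 s, in which the tool goes at most 50 mm and 8.59 degrees, less where a joint would pass 70% of its speed; a pose out of reach is approached as far as the arm can. A call with a number of a shift or a turn outside -1 to 1 is refused whole. A call with a gripper value outside its range is refused whole. The fingers move at their own pace and stop on an object; the grip force is fixed at half the most. Time passes only in rows, so rows that do not move let the fingers close. It gives the time, the measured TCP pose, the force, the opening and the grip force at its end, in the units of the state.
- ctrl.read_state(): the state, without advancing time (a new reading comes with each control period).
- ctrl.get_image(name): name is "scene" or "top" or "wrist"; returns a dict with "img" (420x560x3 uint8, red, green, blue), "fx", "fy", "cx", "cy" (pixels), "R" (3x3) and "t" (3): a world point X has camera coordinates R X + t. Camera axes: x right, y down, z forward; pixel columns grow to the right and rows downward; lengths in mm; the calibration is good to about 2 mm. The wrist camera is an equidistant fisheye: a pixel r from the principal point sees the ray r / f radians off the axis. A picture is of the moment at which its call begins. There is no depth.
- ctrl.finish_job(): hands the job in; it is judged then, once.
Trained networks look in a picture, given as the dict that the camera call returned (one of the last four; its "shot" number tells which), for a name from the list of things; names that differ only in an ending like _2 or _b are one class to them, and where a whole thing is asked for, a point or a joint stands for the part that bears it (a point fixed in the world has none). Each returns a list of dicts, best first, with "score" (0 to 1); they miss things now and then, are a little off and sometimes report something else, mostly with a low value. They report only what shows in the picture. A call takes as long as a camera call. They do not tell look-alikes from the thing itself.
- ctrl.recognise(picture, thing): "centre" ([column, row] in pixels, amid what is visible of it).
The state is a dict: "clock": time; "qpos": joint angles; "qd": joint speeds; "tau": joint torques, N m; "eef_pos": TCP position; "tool_rot": TCP orientation; "force": force on the tool from outside, world axes, zero at the start; "torque": the same for the moment, N m; "width": finger opening in mm; "gripper_force": force on a finger pad.
Only numpy, scipy, OpenCV 4.12 (cv2) and the standard library are available. Lean on these libraries where they do the work, as an engineer would, in place of code of your own. Each camera call takes 0.05 s, during which the arm holds its last target. There are 200 camera calls.

## Task

Press down the release key on top of the organiser with one finger so that the sprung drawer pops open, and trap the drawer's front with the other finger when it is part-way out (at least a centimetre), before it runs into the ceramic cup in front of it. Finish while still holding it like that: one finger keeping the key down, the drawer resting still against the other. Do not grasp, lift or knock anything, and leave the cup, grinder, jar and scoop where they are.

Things in the scene. Friction and masses are not known exactly. Their poses are not given: they have to be found in the camera images.
- organiser: White plastic organiser fixed to the shelf, 190 deep (its x) x 130 wide (its y). Origin: centre of its underside, on the shelf. Its +x axis points from the drawer front to the back; the drawer comes out along its -x. The front half is a flat deck 70 mm high carrying the key; the rear half (from 95 mm behind the drawer front) is an open compartment with walls 100 mm high.
- key (a joint): Release key, how far it is pressed down in m: 0 up, 0.010 fully down. A spring pushes it up with 2 N at the start and 4.5 N fully down. The drawer is let go when the key is about 4 mm down and the key must be kept at least that far down; 6 to 7 mm is a good depth.
- key_top (a point): Centre of the key's flat top. The key is a grey plastic pad, 28 mm along the organiser's x and 50 mm along its y, in the middle of the deck, 61 mm from the organiser's origin towards the drawer front, its top 83 mm above the shelf when up. Its centre lies 34 mm behind the front face of the closed drawer; 14 mm of free deck lie between the key and the back of the drawer's front panel.
- drawer (a joint): How far the drawer is out, in m: 0 closed (held by the catch), 0.115 fully out. Once let go, a spring pushes it out with 3 N at the start, 2.2 N half-way and 1.2 N at the end; it runs about 0.3 m/s, so the finger that stops it must already stand in its way when the key goes down. It stays out only as far as something stops it.
- drawer_lip (a point): Middle of the top edge of the drawer's outer front face, 100 mm above the shelf and 95 mm from the organiser's origin when closed. The front panel is upright, 128 mm wide, 6 mm thick, and stands up 30 mm above the deck, so a finger in front of it and a finger on the key behind it can have their tips at the same height. It moves with the drawer.
- cup_mid (a point): Centre (31 mm up) of a loose white ceramic cup, 72 mm across and 62 mm high, standing in front of the drawer in its way; the nearest part of the cup is 90 to 115 mm from the closed drawer's front face.
- grinder_mid (a point): Centre (80 mm up) of a loose stainless grinder, 50 mm across and 162 mm high, standing beside the organiser.
- jar_mid (a point): Centre (55 mm up) of a loose glass jar with a steel lid, 70 mm across and 110 mm high, standing beside the organiser.
- scoop_mid (a point): Point near the middle (12 mm up) of a loose steel scoop about 150 mm long lying beside the organiser.
Not all that is in view belongs to the job. What is meant by the organiser is not yellow, and is the larger of those in its own colour.

How it is judged (in metres and radians):
On the way, in this order (a step that is already met when the one before it is completed fails the run):
1. a finger presses the key down (value of joint key above 0.003 m and contact force between the fingers and key above 0.5 N).
2. the popped drawer is trapped against the other finger while the key is held (value of joint drawer between 0.01 and 0.09 m and contact force between the fingers and drawer above 0.5 N and contact force between the fingers and key above 0.5 N), for 0.2 s.
At the end, for the whole second after the job is handed in: The drawer is still, between 10 and 90 mm out, pressing on a finger (over 0.5 N), while a finger keeps the key at least 3.5 mm down; the cup is within 10 mm, and the grinder, jar and scoop within 15 mm, of where they stood (all of step 2 and velocity of joint drawer between -0.01 and 0.01 m/s and value of joint key above 0.0035 m and distance of cup_mid from where it was at the start of the episode below 0.01 m and distance of each of grinder_mid, jar_mid, scoop_mid from where it was at the start of the episode below 0.015 m); the arm keeps its last pose, push and grip.
It fails at once if the drawer ran away or hit the cup (value of joint drawer above 0.1 m or contact force between drawer and cup above 0.3 N).
It fails at once if the cup was moved, tipped or lifted (distance of cup_mid from where it was at the start of the episode above 0.01 m or angle between cup_mid's own z axis and vertical above 0.3 rad).
It fails at once if the grinder, jar or scoop was moved or lifted (distance of any of grinder_mid, jar_mid, scoop_mid from where it was at the start of the episode above 0.015 m).
It also fails if it takes over 29 s, if anything falls off the work surface, if the arm or the gripper's body presses on something with over 40 N, if the wrist force passes 120 N, or if a joint passes its speed limit or range.

## Working session

There is one attempt and no reset: what is moved stays moved. The work goes in short steps, Python scripts to look and compute and a tool call to move; the robot and the scene stay as the last step left them, time stands still between calls to the robot, and variables do not carry over. Pictures are saved under pics/ and viewed, at most 10 in all, crops included, and the job is handed in when it is done.

Besides the shell and the picture viewer there is one more tool, called after "Request:" in YAML: its name, and indented under it one key for each argument. step_arm: Moves the arm, as the interface text tells. Shift numbers are shares of 150 mm and turn numbers shares of 45 degrees, none past 1 either way. Its arguments: {"type":"object","properties":{"series":{"type":"array","items":{"type":"array","items":{"type":"array","items":{"type":"number","minimum":-1,"maximum":1}}}}},"required":["series"]}

```bash
mkdir -p pics; ls; python3 - <<'E'
from cell import ctrl
import cv2,pickle
s=ctrl.read_state();print(s['clock'],s['eef_pos'],s['tool_rot'],s['width'])
D={}
for n in("scene","top"):
    p=ctrl.get_image(n);D[n]=p
    cv2.imwrite(f'pics/{n}0.png',p['img'][:,:,::-1])
    for t in("organiser","key_top","drawer_lip","cup_mid","grinder_mid","jar_mid","scoop_mid"):
        print(n,t,[([round(c) for c in r['centre']],round(r['score'],2)) for r in ctrl.recognise(p,t)])
pickle.dump(D,open('d.pkl','wb'))
print(D['top']['R'],D['top']['t'],D['top']['fx'])
E
```

```text
pics
0.0 [217.02137796 612.03333706 230.39904404] [-3.13969633e+00  4.69035062e-05  2.80080485e+00] 85.3948890089997
scene organiser [([404, 160], 0.91), ([291, 214], 0.73), ([140, 295], 0.65)]
scene key_top [([108, 279], 0.7), ([260, 194], 0.55)]
scene drawer_lip [([244, 194], 0.91), ([91, 272], 0.82), ([366, 157], 0.56)]
scene cup_mid [([190, 190], 0.85)]
scene grinder_mid [([315, 148], 0.6)]
scene jar_mid [([272, 289], 0.76)]
scene scoop_mid [([276, 141], 0.83), ([318, 147], 0.27)]
top organiser [([443, 244], 0.97), ([132, 185], 0.86), ([268, 213], 0.61)]
top key_top [([286, 241], 0.93), ([459, 272], 0.56), ([146, 197], 0.47)]
top drawer_lip [([471, 281], 0.93), ([154, 212], 0.89), ([298, 254], 0.87)]
top cup_mid [([331, 316], 0.72)]
top grinder_mid [([191, 250], 0.61)]
top jar_mid [([340, 162], 0.69)]
top scoop_mid [([198, 313], 0.57)]
[[-0.0068093  -0.99994747  0.0076605 ]
 [-0.98782636  0.00553578 -0.15546202]
 [ 0.15541145 -0.00862583 -0.98781217]] [ 36.75884653 624.07692167 991.8571747 ] 518.3795931103044
```

```bash
python3 -c "
import cv2,numpy as np
a=cv2.imread('pics/scene0.png');b=cv2.imread('pics/top0.png')
cv2.imwrite('pics/both0.png',cv2.resize(np.vstack([a,b]),(400,600)))"
```

```text
(no output)
```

View pics/top0.png

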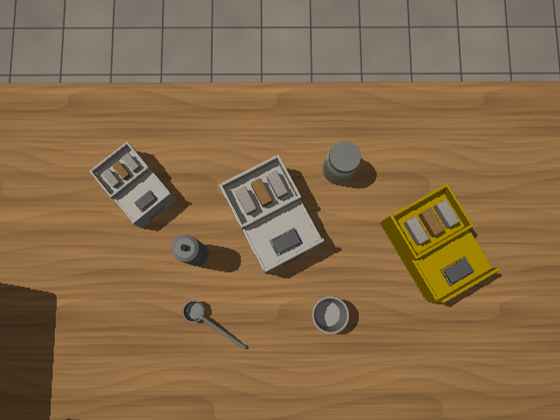

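View pics/scene0.png

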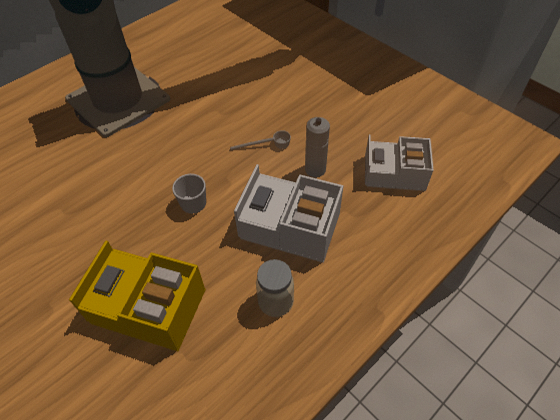

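The top view shows the target, the larger white organiser, in the middle, with its key at (286,241) and its front panel edge from (267,271) to (323,240). The cup is at (331,316), the grinder at (191,250), the jar at (345,160) and the scoop around (215,325). In the scene view the same organiser is at (291,214), with the cup in front of it at (190,190).

```bash
cat > h.py <<'E'
import numpy as np,cv2
def back(p,uv,z):
    d=np.array([(uv[0]-p['cx'])/p['fx'],(uv[1]-p['cy'])/p['fy'],1.])
    R,t=np.array(p['R']),np.array(p['t']); c=-R.T@t; v=R.T@d
    return c+v*(z-c[2])/v[2]
def keyblob(p,uv,r=28,thr=110):
    g=cv2.cvtColor(p['img'],cv2.COLOR_RGB2GRAY);u,v=map(int,uv)
    m=np.zeros_like(g);m[v-r:v+r,u-r:u+r]=(g[v-r:v+r,u-r:u+r]<thr)*255
    n,l,s,c=cv2.connectedComponentsWithStats(m);k=l[v,u]
    return np.argwhere(l==k)[:,::-1] if k else None
E
python3 - <<'E'
import pickle,numpy as np,cv2
from h import *
D=pickle.load(open('d.pkl','rb'));p=D['top']
for n,k,l in(('top',(286,241),(298,254)),('scene',(260,194),(244,194))):
    q=D[n];print(n,back(q,k,83).round(),back(q,l,100).round())
B=keyblob(p,(286,241));W=np.array([back(p,b,83)[:2] for b in B],np.float32)
r=cv2.minAreaRect(W);print(len(B),r)
a,b=back(p,(267,271),100),back(p,(323,240),100);print(a.round(),b.round(),np.linalg.norm(a-b),np.degrees(np.arctan2(*(b-a)[:2])))
print('cup',back(p,(331,316),62).round(),'grinder',back(p,(185,247),162).round(),'jar',back(p,(344,158),110).round())
E
```

```text
top [562.  15.  83.] [536.  -7. 100.]
scene [558.  18.  83.] [545. -13. 100.]
506 ((560.7957153320312, 15.032814025878906), (35.32484436035156, 55.297027587890625), 26.324068069458008)
[504.  52. 100.] [562. -55. 100.] 120.8255575649604 151.5023388362219
cup [419. -71.  62.] grinder [545. 195. 162.] jar [719. -97. 110.]
```

Request:
step_arm:
  series:
    - [[0,0,0,-0.137,-0.1325,0,0.18],[0,0,0,-0.137,-0.1325,0,0.18],[0,0,0,-0.137,-0.1325,0,0.18],[0,0,0,-0.137,-0.1325,0,0.18],[0,0,0,-0.137,-0.1325,0,0.18],[0,0,0,-0.137,-0.1325,0,0.18],[0,0,0,-0.137,-0.1325,0,0.18],[0,0,0,-0.137,-0.1325,0,0.18],[0,0,0,-0.137,-0.1325,0,0.18],[0,0,0,-0.137,-0.1325,0,0.18],[0,0,0,-0.137,-0.1325,0,0.18],[0,0,0,-0.137,-0.1325,0,0.18]]

```text
clock: 2.0
eef_pos: [370.5, 304.5, 231.5]
tool_rot: [3.141, 0.0, 2.801]
force: [1.0, -0.2, 0.7]
width: 69.9
gripper_force: 0.0
```

Request:
step_arm:
  series:
    - [[0,0,0,-0.137,-0.1325,0,0.18],[0,0,0,-0.137,-0.1325,0,0.18],[0,0,0,-0.137,-0.1325,0,0.18],[0,0,0,-0.137,-0.1325,0,0.18],[0,0,0,-0.137,-0.1325,0,0.18],[0,0,0,-0.137,-0.1325,0,0.18],[0,0,0,-0.137,-0.1325,0,0.18],[0,0,0,-0.137,-0.1325,0,0.18],[0,0,0,-0.137,-0.1325,0,0.18],[0,0,0,-0.137,-0.1325,0,0.18],[0,0,0,-0.137,-0.1325,0,0.18],[0,0,0,-0.137,-0.1325,0,0.18]]

```text
clock: 3.2
eef_pos: [523.2, -2.9, 231.5]
tool_rot: [3.141, 0.0, 2.801]
force: [1.1, -0.3, 0.4]
width: 70.1
gripper_force: 0.0
```

Request:
step_arm:
  series:
    - [[0,0,0.16,0,0,0,0.18],[0,0,0.16,0,0,0,0.18],[0,0,0.16,0,0,0,0.18],[0,0,0.16,0,0,0,0.18],[0,0,0.16,0,0,0,0.18],[0,0,0.16,0,0,0,0.18],[0,0,0,0,0,0,0.18],[0,0,0,0,0,0,0.18]]

```text
clock: 4.0
eef_pos: [522.7, -1.6, 231.4]
tool_rot: [3.141, 0.0, 2.05]
force: [0.4, 0.0, -0.6]
width: 70.3
gripper_force: 0.0
```

Request:
step_arm:
  series:
    - [[0,0,0,0,0,0.117,0.18],[0,0,0,0,0,0.117,0.18],[0,0,0,0,0,0.117,0.18],[0,0,0,0,0,0.117,0.18],[0,0,0,0,0,0,0.18]]

```text
clock: 4.5
eef_pos: [521.1, -1.7, 159.3]
tool_rot: [-3.138, -0.002, 2.049]
force: [0.3, -0.4, -0.2]
width: 70.0
gripper_force: 0.0
```

```bash
python3 - <<'E'
from cell import ctrl
import cv2,pickle,numpy as np
s=ctrl.read_state();print(s['eef_pos'],s['tool_rot'],s['width'],s['force'])
D={}
for n in("wrist","top"):
    p=ctrl.get_image(n);D[n]=p;cv2.imwrite(f'pics/{n}1.png',p['img'][:,:,::-1])
    for t in("key_top","drawer_lip","cup_mid"):
        print(n,t,[([round(c) for c in r['centre']],round(r['score'],2)) for r in ctrl.recognise(p,t)])
pickle.dump(D,open('d1.pkl','wb'))
p=D['wrist'];print(p['fx'],p['cx'],p['cy'],-np.array(p['R']).T@p['t'],p['R'])
E
```

```text
[521.05575376  -1.6695645  159.31805814] [-3.13787257e+00 -2.13223384e-03  2.04883124e+00] 69.99570653013348 [ 0.25092932 -0.42053737 -0.18887052]
wrist key_top [([342, 218], 0.88), ([545, 8], 0.52)]
wrist drawer_lip [([298, 206], 0.95), ([518, 24], 0.91), ([120, 407], 0.81)]
wrist cup_mid [([147, 215], 0.64)]
top key_top [([460, 272], 0.77), ([145, 198], 0.64)]
top drawer_lip [([468, 281], 0.92), ([156, 211], 0.73), ([256, 195], 0.27)]
top cup_mid [([257, 195], 0.21)]
325.19226210127806 280.4743156046973 208.44114443192927 [487.85421604  65.95498108 302.24760942] [[ 0.88836328  0.45912273 -0.00412336]
 [ 0.43990393 -0.84853559  0.29406102]
 [ 0.13151128 -0.26304689 -0.95577775]]
```

View pics/wrist1.png

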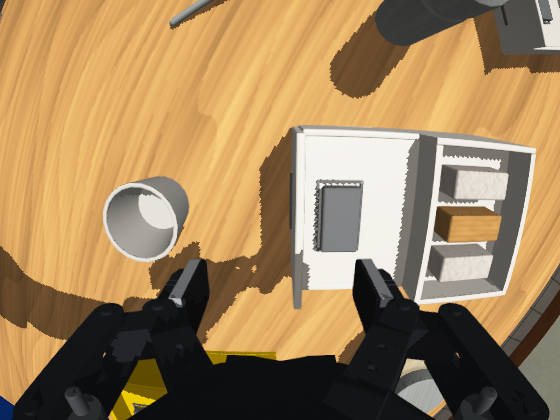

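The wrist view shows the key at about (341,218) and the drawer panel's top edge as a vertical strip from (297,128) to (297,307). The cup is at (147,218). The fingertips are at about (192,270) and (370,270). The key finger lines up with the key, and the front finger sits between the panel and the cup.

```bash
cat >> h.py <<'E'
def fback(p,uv,z):
    d=np.array([(uv[0]-p['cx'])/p['fx'],(uv[1]-p['cy'])/p['fy']]);th=np.hypot(*d)
    d=np.r_[d*np.sin(th)/th,np.cos(th)];R,t=np.array(p['R']),np.array(p['t']);c=-R.T@t;v=R.T@d
    return c+v*(z-c[2])/v[2]
def fproj(p,X):
    c=np.array(p['R'])@X+p['t'];r=np.hypot(c[0],c[1]);th=np.arctan2(r,c[2])
    return p['cx']+p['fx']*th*c[0]/r,p['cy']+p['fy']*th*c[1]/r
E
python3 - <<'E'
import pickle
from h import *
p=pickle.load(open('d1.pkl','rb'))['wrist']
C=[(321,184),(362,183),(358,252),(320,250)]
W=np.array([fback(p,c,83)[:2] for c in C]);k=W.mean(0);print(W.round(),k,np.linalg.norm(W-np.roll(W,-1,0),axis=1))
a,b=fback(p,(295,128),100),fback(p,(294,307),100);d=(a-b)[:2];n=np.array([d[1],-d[0]])/np.hypot(*d);print(a,b,np.hypot(*d),n,np.degrees(np.arctan2(n[1],n[0])))
lip=(a+b)[:2]/2;print('lip',lip,'key from lip',lip+34*n)
cup=fback(p,(141,222),62);print(cup,n@(lip-cup[:2])-36)
y=np.array([np.sin(2.049),-np.cos(2.049)])
for w in(35,42,49):
  for z in (160,166,172): print(w,z,[np.round(fproj(p,np.r_[np.array([521,-1.7])+s*w*y,z])) for s in(-1,1)])
E
```

```text
[[535.  34.]
 [560.  49.]
 [586.   2.]
 [559. -10.]] [559.95678299  18.85912492] [29.28859662 53.1396449  29.25484586 50.01550968]
[499.80559805  60.52475769 100.        ] [559.79379968 -53.16356475 100.        ] 128.54422971077975 [0.88442961 0.46667362] 27.81859005171526
lip [529.79969886   3.68059647] key from lip [559.87030547  19.54749971]
[422.63061528 -64.50372261  62.        ] 90.60333370363502
35 160 [array([209., 269.]), array([349., 269.])]
35 166 [array([206., 274.]), array([351., 275.])]
35 172 [array([203., 280.]), array([353., 281.])]
42 160 [array([195., 268.]), array([362., 269.])]
42 166 [array([192., 274.]), array([365., 274.])]
42 172 [array([189., 280.]), array([368., 280.])]
49 160 [array([182., 268.]), array([375., 268.])]
49 166 [array([179., 273.]), array([378., 274.])]
49 172 [array([175., 279.]), array([382., 280.])]
```

Request:
step_arm:
  series:
    - [[0,0,0,0,0,0.08,0.18],[0,0,0,0,0,0.08,0.18],[0,0,0,0,0,0.08,0.18],[0,0,0,0,0,0.08,0.18],[0,0,0,0,0,0.08,0.18],[0,0,0,0,0,0.08,0.18],[0,0,0,0,0,0,0.18],[0,0,0,0,0,0,0.18]]

```text
clock: 5.7
eef_pos: [522.5, -1.9, 88.7]
tool_rot: [-3.141, -0.0, 2.047]
force: [-0.4, 0.3, -0.2]
width: 70.2
gripper_force: 0.0
```

```bash
python3 - <<'E'
from cell import ctrl
import cv2
p=ctrl.get_image('wrist');s=ctrl.read_state();print(s['eef_pos'],s['force'])
cv2.imwrite('pics/wrist2.png',cv2.resize(p['img'][100:380,100:480,::-1],None,fx=2,fy=2))
E
```

```text
[522.85395113  -1.87712557  89.17813508] [ 0.05165047 -0.34433742 -0.16467935]
```

View pics/wrist2.png

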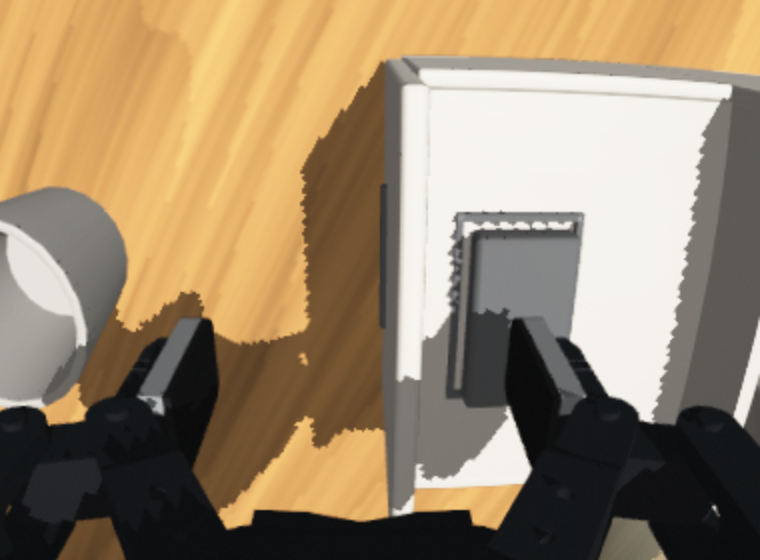

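The crop shows the key finger's tip (510–575, 320–400) over the rear half of the key (470–580), so I'll shift about 3 mm forward. The front finger at (180,360) stands clear of both the panel and the cup.

Request:
step_arm:
  series:
    - [[0,0,0,0,-0.02,0.02,0.18],[0,0,0,0,0,0.01,0.18],[0,0,0,0,0,0.01,0.18],[0,0,0,0,0,0,0.18],[0,0,0,0,0,0,0.18]]

```text
clock: 6.25
eef_pos: [520.0, -3.1, 83.2]
tool_rot: [3.141, -0.0, 2.047]
force: [0.0, 0.0, -0.7]
width: 69.9
gripper_force: 0.0
```

Request:
step_arm:
  series:
    - [[0,0,0,0,0,0.01,0.18],[0,0,0,0,0,0,0.18],[0,0,0,0,0,0,0.18]]

```text
clock: 6.55
eef_pos: [519.9, -3.1, 81.6]
tool_rot: [-3.142, -0.0, 2.047]
force: [0.1, -0.9, 0.9]
width: 69.8
gripper_force: 0.0
```

Request:
step_arm:
  series:
    - [[0,0,0,0,0,0.01,0.18],[0,0,0,0,0,0,0.18],[0,0,0,0,0,0,0.18]]

```text
clock: 6.85
eef_pos: [519.9, -3.1, 80.0]
tool_rot: [-3.141, -0.0, 2.047]
force: [0.1, -0.3, -0.1]
width: 70.3
gripper_force: 0.0
```

Request:
step_arm:
  series:
    - [[0,0,0,0,0,0.01,0.18],[0,0,0,0,0,0,0.18],[0,0,0,0,0,0,0.18]]

```text
clock: 7.15
eef_pos: [519.9, -3.1, 78.5]
tool_rot: [-3.141, -0.0, 2.047]
force: [0.1, -0.6, -0.1]
width: 70.1
gripper_force: 0.0
```

Request:
step_arm:
  series:
    - [[0,0,0,0,0,0.01,0.18],[0,0,0,0,0,0,0.18],[0,0,0,0,0,0,0.18]]

```text
clock: 7.45
eef_pos: [519.9, -3.2, 77.0]
tool_rot: [-3.141, -0.0, 2.047]
force: [0.0, -0.8, -0.3]
width: 70.4
gripper_force: 0.0
```

Request:
step_arm:
  series:
    - [[0,0,0,0,0,0.01,0.18],[0,0,0,0,0,0,0.18],[0,0,0,0,0,0,0.18]]

```text
clock: 7.75
eef_pos: [519.9, -3.1, 75.5]
tool_rot: [-3.141, -0.0, 2.047]
force: [0.4, 0.5, 0.5]
width: 70.0
gripper_force: 0.0
```

Request:
step_arm:
  series:
    - [[0,0,0,0,0,0.01,0.18],[0,0,0,0,0,0,0.18],[0,0,0,0,0,0,0.18]]

```text
clock: 8.05
eef_pos: [520.0, -3.1, 74.2]
tool_rot: [3.141, -0.0, 2.047]
force: [-0.2, -0.7, 2.4]
width: 70.4
gripper_force: 1.1
```

Request:
step_arm:
  series:
    - [[0,0,0,0,0,0.01,0.18],[0,0,0,0,0,0.01,0.18],[0,0,0,0,0,0,0.18],[0,0,0,0,0,0,0.18]]

```text
clock: 8.45
eef_pos: [519.8, -3.2, 71.0]
tool_rot: [-3.141, -0.0, 2.047]
force: [-1.4, -0.5, 2.1]
width: 70.0
gripper_force: 2.6
```

Request:
step_arm:
  series:
    - [[0,0,0,0,0,0.01,0.18],[0,0,0,0,0,0.006,0.18],[0,0,0,0,0,0,0.18],[0,0,0,0,0,0,0.18],[0,0,0,0,0,0,0.18]]

```text
clock: 8.95
eef_pos: [519.8, -3.2, 68.6]
tool_rot: [-3.141, -0.0, 2.047]
force: [-0.8, -0.7, 2.7]
width: 69.8
gripper_force: 2.7
```

```bash
python3 - <<'E'
from cell import ctrl
import cv2
p=ctrl.get_image('wrist')
for i in range(3):
    s=ctrl.read_state();print(s['clock'],s['eef_pos'],s['force'],s['width'],s['gripper_force']);ctrl.get_image('top')
cv2.imwrite('pics/wrist3.png',cv2.resize(p['img'][100:380,100:480,::-1],None,fx=2,fy=2))
E
```

```text
9.0 [519.82935135  -3.22412227  68.60288412] [-1.48968116 -1.42770603  2.88407406] 70.17961525168191 2.7383804513402765
9.05 [519.81871494  -3.21737364  68.60672233] [-1.52008543 -1.12224747  2.9036072 ] 69.88246565975683 2.7386371752223226
9.1 [519.79766975  -3.20049005  68.58023381] [-1.8996553  -0.99707459  3.20383685] 69.92189764438145 2.7387887817482692
```

View pics/wrist3.png

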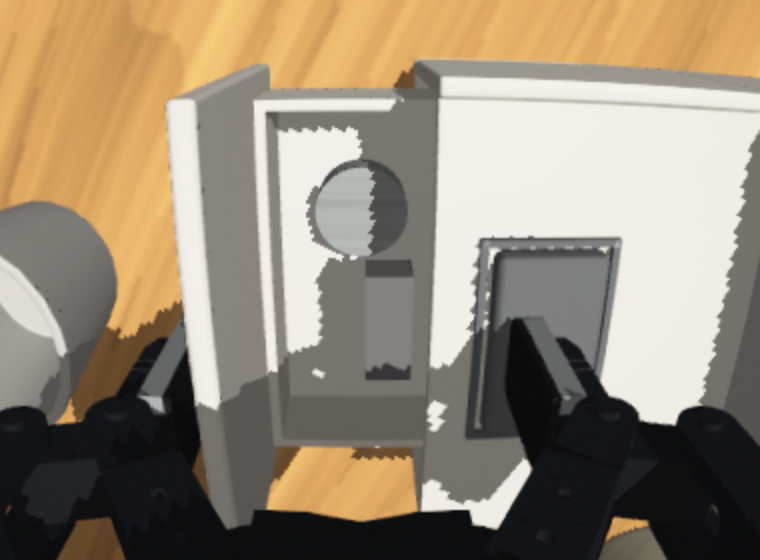

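The drawer is out and rests against the front finger at (185,370), clear of the cup. It had already let go at TCP 71 mm, so the key is now at least 6 mm down.

```bash
python3 -c "
from cell import ctrl
print(ctrl.finish_job())"
```

```text
the job is handed in; nothing more can be done
None
```

I handed the job in with one finger holding the key about 6 mm down and the popped drawer resting still against the other, roughly 45 mm out and short of the cup; the hand-in gave no verdict back.

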